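# Turn up the recessed push-to-turn heat knob under the tin

### The arm

A 6-joint arm with a two-finger parallel gripper is mounted at the origin on a cart in front of the work surface, level with it; the furniture and walls round the work are solid. World frame = base frame: x ahead of the robot, y to its left, z up, the work surface at z = 0. Lengths are in m, angles in rad, forces in N, time in s.
With the tool pointing down it reaches from about 0.225 to 0.875 m from the base axis. Payload 3.4 kg.
Tool frame: the origin (TCP) lies at the very end of the fingers, on their centre line; the grasp point (between the pads) lies 19 mm behind it; y points along the fingers, z is the direction in which the jaws open and shut, and the axes are right-handed (so a half turn about y gives the same grasp; the last joint's range is limited). The gripper opens to 85 mm and grips with 20 to 120 N. Pads are 22 mm wide; open, the fingers measure 114 mm over their backs; the gripper's body (76 mm by 85 mm) begins 54 mm behind the grasp point. The pads swing forward as they close: fully open they stand 13 mm farther back than shut.
Start: joints at [-1.457, 0.276, 1.505, -0, 1.361, -0.121], TCP at [0.134, -0.559, 0.231] pointing down, gripper open.
Joint ranges: [-2.89, 2.89], [-0.75, 2.08], [0.22, 2.7], [-1.18, 4.32], [0.11, 2.71], [-2.7, 2.7]. Speed limits (rad/s): [2.57, 2.57, 3.14, 3.14, 3.14, 3.14].

### API

Orientations are given as [roll, pitch, yaw] about the fixed x, y, z axes, in that order (R = Rz(yaw) Ry(pitch) Rx(roll)).
In Python, from station import env gives the robot as it stands. The module is installed in compiled form; this text tells all that it offers.
- The arm moves only by the tool arm_command, never from a script. Its argument "steps" is a list of rows, each an object with "fingers": the closure, from 0 (fully open) to 1 (shut); "travel": the shift along the tool's x, y, z in mm, a list of three; "twist": the turn about the tool's y in rad. In form: [{"fingers": fingers, "travel": [dx, dy, dz], "twist": twist}, ...]. A call has 1 to 20 rows; each row shifts and turns the commanded pose from where the row before left it, along the tool's axes as they then stand; what a row does not reach is not made up. A row lasts 1/8 s, in which the tool goes at most 62.5 mm and 10.7 degrees, less where a joint would pass 70% of its speed; a pose out of reach is approached as far as the arm can. A call with a gripper value outside its range is refused whole. The fingers move at their own pace and stop on an object; "force" is the grip in N (left out, the last holds). Time passes only in rows, so rows that do not move let the fingers close. It gives the time, the measured TCP pose, the force and the opening at its end, in the units of the state.
- env.get_obs(): the state, without advancing time (a new reading comes with each control period).
- env.get_image(name): name is "side" or "top"; returns (picture, depth): 480x640x3 uint8, red, green, blue; 480x640 float32, m along the optical axis (not along the pixel's ray), 0 where there is no reading.
- env.calibration(name): a dict with "camera_matrix" (3x3 intrinsics, pixels), "distortion" ([k1, k2, p1, p2, k3] as OpenCV has them; the pictures are not rectified), "xyz" and "attitude" of the camera in the world. Camera axes: x right, y up, looking along -z (the intrinsics and any distortion apply to the point x, -y, -z); pixel columns grow to the right and rows downward; lengths in m; the calibration is good to about 2 mm. A picture is of the moment at which its call begins. calibration takes no time and is no camera call.
- env.job_done(): hands the job in, once; it reports no verdict.
The state is a dict: "t": time; "joint_positions": joint angles; "joint_vel": joint speeds; "joint_efforts": joint torques, N m; "ee_pos": TCP position; "orientation": TCP orientation; "contact_force": force on the tool from outside, world axes, zero at the start; "moment": the same for the moment, N m; "grip_width": opening from 0.0 (shut) to 1.0 (fully open).
Only numpy, scipy, OpenCV 4.12 (cv2) and the standard library are available. Lean on these libraries where they do the work, as an engineer would, in place of code of your own. Each camera call takes 0.05 s, during which the arm holds its last target.

### The job

The tin on the plate warmer needs heating: turn the knob in front of the plate it stands on all the way clockwise, to its stop. The knobs sit down in wells and are locked at off, so push the knob fully in before you start it turning rather than forcing it, and let go once it is full on. Leave the other knob off and do not shift the tin or the jar on the plates.

Things in the scene. Friction and masses are not known exactly. Their poses are not given: they have to be found in the camera images.
- warmer: fixed steel two-plate warmer, 340 mm wide, 248 deep. Origin on the table under the panel's middle; x = from panel to plates (rear), y = left seen from the front, z up. The panel slopes 15 deg from level, facing -x and up; its top rises from z=68 mm (x=-73) to 97 mm (x=34), a knob well in front of each plate, at y=+85 (left) and -85 mm (right). Flat deck at z=104 mm, x=34 to 172 mm
- tin: the tin, a short metal food can with paper label, 57 mm across, 72 mm high; it stands upright on one of the two plates (either one). Origin: centre of its underside
- jar: glass olive jar with black lid, 64 mm across, 94 mm high; it stands on the other plate. Origin: centre of its underside
- left_plate (a point): centre of the top of the left round hot plate (110 mm across), 110 mm above the table; warmer's axes. The left knob is the one in front of it
- right_plate (a point): centre of the top of the right round hot plate, likewise; the right knob is in front of it
- left_grip (a point): point on the axis of the left knob, 26 mm above its well's floor. z = axis, out of the panel; x = along the bar to its white mark; y = across. Knob: black bar 46 mm long, 16 thick, flat sides 10 to 40 mm above the floor, on a 50 mm disc 10 mm high. Well: round, 88 mm wide, 46 deep; the bar's top is 6 mm below the rim, 36 mm from bar side to wall, so fingers go down inside astride the bar
- right_grip (a point): point on the axis of the right knob, 26 mm above its well's floor. z = axis, out of the panel; x = along the bar to its white mark; y = across. Knob: black bar 46 mm long, 16 thick, flat sides 10 to 40 mm above the floor, on a 50 mm disc 10 mm high. Well: round, 88 mm wide, 46 deep; the bar's top is 6 mm below the rim, 36 mm from bar side to wall, so fingers go down inside astride the bar
- left_knob (a joint): left knob, rad: 0 = off (start, mark towards the plates), grows clockwise seen from above the panel (about -z), stop at 3.4 = full. At off a hidden catch blocks it until pushed straight into the panel 6 mm or more (travel 8 mm; spring 3.5 N, 9 N fully in); keep it in for the first 0.6 rad. After that it may spring out; it turns with 0.06 N m friction and stays where left
- right_knob (a joint): right knob, rad: 0 = off (start, mark towards the plates), grows clockwise seen from above the panel (about -z), stop at 3.4 = full. At off a hidden catch blocks it until pushed straight into the panel 6 mm or more (travel 8 mm; spring 3.5 N, 9 N fully in); keep it in for the first 0.6 rad. After that it may spring out; it turns with 0.06 N m friction and stays where left
There are look-alikes about, which are no part of the job. What is shaped like the jar but yellow is not meant.

How it is judged:
By the outcome, as a careful person would: the job done as asked, in the order asked, and still so for the second after the job is handed in, with the robot touching nothing.
It also fails if it takes over 51 s, if anything falls off the work surface, if the arm or the gripper's body presses on something with over 40 N, if the wrist force passes 120 N, or if a joint passes its speed limit or range.

## Working session

There is one attempt and no reset: what is moved stays moved. The work goes in short steps, Python scripts to look and compute and a tool call to move; the robot and the scene stay as the last step left them, time stands still between calls to the robot, and variables do not carry over. Pictures are saved under pics/ and viewed, and the job is handed in when it is done.

Besides the shell and the picture viewer there is one more tool, called after "Call:" as name(argument=value, ...), one argument or row to a line, values as JSON. arm_command: Moves the arm, as the interface text tells. Its arguments: {"type":"object","properties":{"steps":{"type":"array"},"force":{"type":"number"}},"required":["steps"]}

```bash
mkdir -p pics
python3 - <<'E'
from station import env
import cv2,numpy as np
print(env.get_obs())
for n in("top","side"):
    im,d=env.get_image(n); cv2.imwrite(f"pics/{n}0.png",im[:,:,::-1]); np.savez(f"{n}0.npz",im=im,d=d)
    print(n,env.calibration(n))
E
```

```text
{'t': 0.0, 'joint_positions': array([-1.45698320e+00,  2.76599995e-01,  1.50616905e+00,  1.80598178e-05,
        1.36070810e+00, -1.20997712e-01]), 'joint_vel': array([ 0.00159258,  0.00083421,  0.00047532, -0.00071695,  0.00107704,
       -0.00052227]), 'joint_efforts': array([-3.27268419e-03, -4.16782701e+01, -2.45808578e+01, -7.97353914e-04,
        1.08479595e-02,  1.31179172e-05]), 'ee_pos': array([ 0.13371851, -0.55867137,  0.23042256]), 'orientation': array([-1.57266491e+00,  2.44989692e-04, -2.90678582e+00]), 'contact_force': array([-0.58220055,  0.75494528,  0.1379832 ]), 'moment': array([ 0.02728408, -0.00347346,  0.04355787]), 'grip_width': 0.9961986436548353}
top {'camera_matrix': array([[614.22751942,   0.        , 324.79670168],
       [  0.        , 614.22751942, 261.40618941],
       [  0.        ,   0.        ,   1.        ]]), 'distortion': array([-0.20275103,  0.        ,  0.        ,  0.        ,  0.        ]), 'xyz': array([ 0.37454391, -0.20762012,  0.99807336]), 'attitude': array([ 0.19802113, -0.00614437, -1.55336631])}
side {'camera_matrix': array([[540.51901783,   0.        , 315.495236  ],
       [  0.        , 540.51901783, 232.81892284],
       [  0.        ,   0.        ,   1.        ]]), 'distortion': array([-0.09642996,  0.        ,  0.        ,  0.        ,  0.        ]), 'xyz': array([0.35692475, 0.48030783, 0.51975042]), 'attitude': array([ 1.06508186, -0.01330601, -2.81449403])}
```

View pics/top0.png

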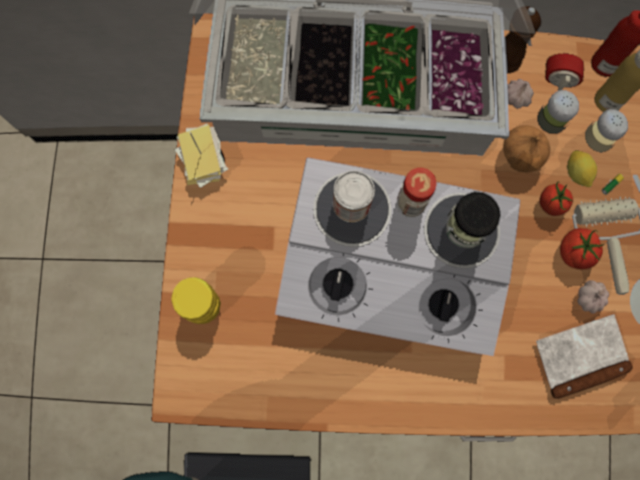

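View pics/side0.png

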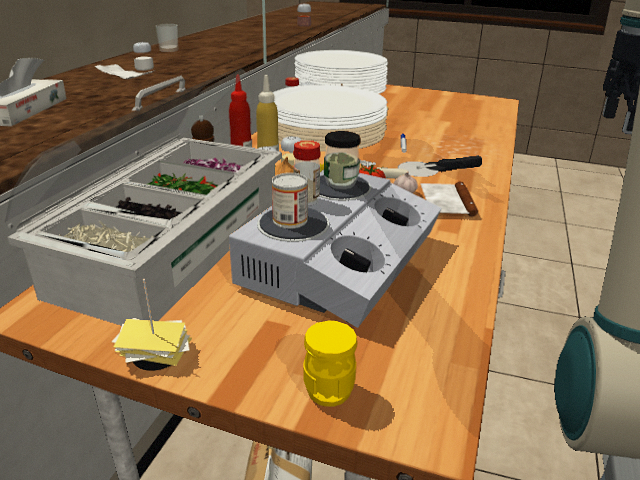

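The tin is on the left plate: in the top view it is at (354,197), with its knob at (338,285). The jar is on the right plate at (475,215). Next I measure the warmer.

```bash
cat > h.py <<'E'
import numpy as np,cv2
from scipy.spatial.transform import Rotation as R
from station import env
def cal(n):
    c=env.calibration(n); return c['camera_matrix'],c['distortion'],c['xyz'],R.from_euler('xyz',c['attitude']).as_matrix()
def rays(n,uv):
    K,D,t,Rm=cal(n); p=cv2.undistortPoints(np.asarray(uv,float).reshape(-1,1,2),K,D).reshape(-1,2)
    return t,np.c_[p[:,0],-p[:,1],-np.ones(len(p))]@Rm.T
def onplane(n,uv,z):
    t,r=rays(n,uv); return t+r*((z-t[2])/r[:,2])[:,None]
def cloud(n,d):
    v,u=np.mgrid[:480,:640]; t,r=rays(n,np.c_[u.ravel(),v.ravel()]); P=t+r*d.ravel()[:,None]; P[d.ravel()==0]=np.nan
    return P.reshape(480,640,3)
def proj(n,P):
    K,D,t,Rm=cal(n); q=(np.asarray(P)-t)@Rm; q=q*[1,-1,-1]
    return cv2.projectPoints(q.reshape(-1,1,3),np.zeros(3),np.zeros(3),K,D)[0].reshape(-1,2)
E
python3 - <<'E'
from h import *
for n in("top","side"):
    z=np.load(n+"0.npz"); P=cloud(n,z['d']); im=z['im']
    sat=cv2.cvtColor(im,cv2.COLOR_RGB2HSV)[:,:,1]
    tab=P[(P[:,:,2]<0.02)&(P[:,:,2]>-.02)]
    print(n,'table z',np.median(tab[:,2]))
    box=(P[:,:,0]>.2)&(P[:,:,0]<.62)&(P[:,:,1]>-.5)&(P[:,:,1]<.0)
    m=(box&(abs(P[:,:,2]-.104)<.004)&(sat<50)).astype(np.uint8)
    k,l,s,c=cv2.connectedComponentsWithStats(m); i=1+np.argmax(s[1:,4]); print(s[i])
    Q=P[m>0]
    print('z',np.median(Q[:,2]),cv2.minAreaRect((Q[:,:2]*1000).astype(np.float32)))
    cv2.imwrite(f"pics/m_{n}.png",m*255)
z=np.load("top0.npz"); im=z['im'][140:380,260:540]
cv2.imwrite("pics/crop.png",cv2.resize(im,(800,686)[:2] if 0 else (700,600),interpolation=cv2.INTER_CUBIC)[:,:,::-1])
for uv in [(309,161),(520,197)]: print(onplane("top",[uv],.104))
for uv in [(277,315),(493,353)]: print(onplane("top",[uv],.068))
E
```

```text
top table z -0.00045507070954475815
[ 289  218  226   66 5868]
z 0.10419675007399815 ((502.67572021484375, -214.4354248046875), (253.12950134277344, 606.638427734375), 32.51703643798828)
side table z -1.6700998154872693e-05
[ 283  174  107   87 2214]
z 0.10516849594287936 ((589.2428588867188, -323.62109375), (338.3790588378906, 72.37571716308594), 79.87960052490234)
[[ 0.71161938 -0.1828492   0.104     ]]
[[ 0.66199214 -0.51221186  0.104     ]]
[[ 0.47673739 -0.1388293   0.068     ]]
[[ 0.42288823 -0.47034096  0.068     ]]
```

View pics/crop.png

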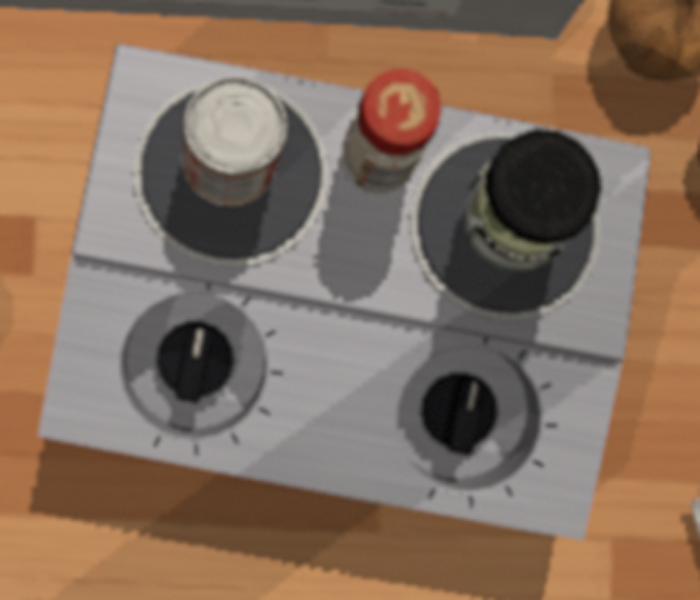

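View pics/m_top.png

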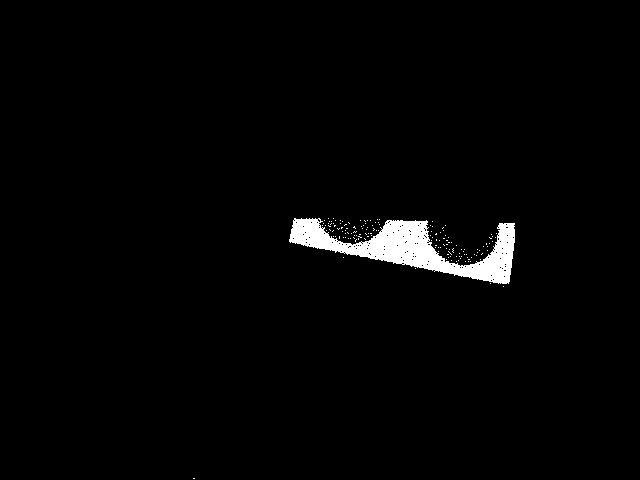

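Run:
```python
from h import *
n="top"; z=np.load("top0.npz"); P=cloud(n,z['d']); 
box=(P[:,:,0]>.38)&(P[:,:,0]<.75)&(P[:,:,1]>-.53)&(P[:,:,1]<-.1)
m=(box&(abs(P[:,:,2]-.104)<.003)).astype(np.uint8)
m=cv2.morphologyEx(m,cv2.MORPH_CLOSE,np.ones((3,3))); m=cv2.morphologyEx(m,cv2.MORPH_OPEN,np.ones((3,3)))
k,l,s,c=cv2.connectedComponentsWithStats(m); i=1+np.argmax(s[1:,4]); print(s[i])
Q=P[l==i]; Q=Q[abs(Q[:,2]-.104)<.004]
r=cv2.minAreaRect((Q[:,:2]*1000).astype(np.float32)); print(r); print(cv2.boxPoints(r))
# panel plane
pm=box&(P[:,:,2]>.062)&(P[:,:,2]<.098)
g=P[pm]
best=None;rng=np.random.default_rng(0)
for _ in range(500):
    a=g[rng.choice(len(g),3,False)]; nn=np.cross(a[1]-a[0],a[2]-a[0]); 
    if np.linalg.norm(nn)<1e-6: continue
    nn/=np.linalg.norm(nn); k=(abs((g-a[0])@nn)<.0015).sum()
    if best is None or k>best[0]: best=(k,nn,a[0])
k,nn,a=best; S=g[abs((g-a)@nn)<.0015]; c0=S.mean(0); nn=np.linalg.svd(S-c0,full_matrices=False)[2][2]; nn*=np.sign(nn[2])
print('panel n',k,nn,'tilt',np.degrees(np.arccos(nn[2])),'yaw',np.degrees(np.arctan2(-nn[1],-nn[0])))
r=cv2.minAreaRect((S[:,:2]*1000).astype(np.float32)); print(r)
A=onplane(n,[(307.2,157.6),(520,199.2)],.104);B=onplane(n,[(276,314.8),(494,356)],.068)
C=np.r_[A,B][:,:2]; print(C)
M=np.array([[.172,.17],[.172,-.17],[-.073,.17],[-.073,-.17]])
H=C-C.mean(0);G=M-M.mean(0); th=np.arctan2((G[:,0]*H[:,1]-G[:,1]*H[:,0]).sum(),(G*H).sum()); 
Rm=np.array([[np.cos(th),-np.sin(th)],[np.sin(th),np.cos(th)]]); o=C.mean(0)-Rm@M.mean(0)
print('corners: yaw',np.degrees(th),'o',o,'res',(C-(M@Rm.T+o))*1000)
```

```text
[ 289  158  231  126 9814]
((621.4494018554688, -333.26983642578125), (340.9711608886719, 139.92156982421875), 79.94157409667969)
[[ 522.7882  -488.91626]
 [ 660.5592  -513.3539 ]
 [ 720.1106  -177.62341]
 [ 582.3396  -153.18579]]
panel n 7108 [-0.25270217  0.04787337  0.96635902] tilt 14.90380100199285 yaw -10.727318142393688
((501.6146545410156, -311.8309020996094), (340.9931945800781, 109.40721893310547), 79.70448303222656)
[[ 0.71717564 -0.17993057]
 [ 0.65840077 -0.51199275]
 [ 0.47701131 -0.13729595]
 [ 0.418291   -0.47183947]]
corners: yaw -9.922467950301824 o [ 0.51896011 -0.31673507] res [[-0.50528612 -1.01435861]
 [-0.69291449  1.83767839]
 [ 0.66564219 -0.59701288]
 [ 0.53255842 -0.22630689]]
```

Run:
```python
from h import *
yaw=np.radians(-10.05); o=np.array([.520,-.3155,0]); Rw=R.from_euler('z',yaw).as_matrix()
tl=np.radians(15); nrm=np.array([-np.sin(tl),0,np.cos(tl)]); up=np.array([np.cos(tl),0,np.sin(tl)])
for n in("top","side"):
    z=np.load(n+"0.npz"); W=(cloud(n,z['d'])-o)@Rw   # warmer frame
    p0=np.array([-.073,0,.068]); 
    D=W-p0; h=D@nrm; s=D@up; y=W[:,:,1]
    reg=(s>.002)&(s<.108)&(abs(y)<.168)
    flat=reg&(abs(h)<.003); print(n,'panel h med',np.median(h[flat])*1000)
    for nm,yc in(("L",.085),("R",-.085)):
        r=reg&(abs(y-yc)<.06)
        # rim: well points deep
        deep=r&(h<-.004)&(h>-.06)
        q=np.c_[s[deep],y[deep]]*1000; (c,rad)=cv2.minEnclosingCircle(q.astype(np.float32)); print(nm,'deep circle',c,rad)
        top=r&(h<-.003)&(h>-.010); q=np.c_[s[top],y[top]]*1000; 
        V=z['im'].max(2)
        bk=r&(h<-.003)&(h>-.012)&(V<90)
        q=np.c_[s[bk],y[bk]]*1000
        if len(q)>10: print('  bar top',len(q),np.median(h[bk])*1000,cv2.minAreaRect(q.astype(np.float32)),q.mean(0))
```

```text
top panel h med -0.00748328488123957
L deep circle (54.5609016418457, 86.37154388427734) 73.29053497314453
  bar top 265 -6.5601268438647535 ((60.38737106323242, 85.68400573730469), (15.821859359741211, 45.65719223022461), 89.64171600341797) [59.20296616 85.49230667]
R deep circle (58.196250915527344, -84.48566436767578) 71.54956817626953
  bar top 364 -6.674011131214447 ((66.45333099365234, -102.15858459472656), (57.17300796508789, 66.21208190917969), 75.07861328125) [ 60.6160032 -89.7588249]
side panel h med 0.8518591975313958
L deep circle (62.25973892211914, 82.49967956542969) 43.78904342651367
  bar top 248 -6.349156667344145 ((71.89646911621094, 87.47191619873047), (18.753992080688477, 68.00064849853516), 87.22338104248047) [61.43336904 89.83095653]
R deep circle (53.289466857910156, -113.06703186035156) 60.306427001953125
  bar top 235 -6.400431330845036 ((67.96587371826172, -97.71034240722656), (50.677154541015625, 69.33617401123047), 74.99898529052734) [ 68.90879765 -86.96681894]
```

```bash
cat >> h.py <<'E'
yaw=np.radians(-10.05); O=np.array([.520,-.3155,0]); Rw=R.from_euler('z',yaw).as_matrix()
tl=np.radians(15); nrm=np.array([-np.sin(tl),0,np.cos(tl)]); up=np.array([np.cos(tl),0,np.sin(tl)])
def axis(h): # warmer-frame point on left knob axis, h above well floor
    return np.array([-.073,.0855,.068])+.0604*up+(h-.046)*nrm
def world(p): return O+Rw@p
def tool(): # tcp in knob terms
    o=env.get_obs(); w=Rw.T@(o['ee_pos']-O); d=w-axis(0)
    print('t',round(o['t'],3),'tcp warmer mm',(w*1000).round(1),'rel axis: along s %.1f y %.1f h %.1f'%tuple(np.array([d@up,d[1],d@nrm])*1000),'rpy deg',np.degrees(o['orientation']).round(2),'yaw-10.05rel',round(np.degrees(o['orientation'][2])+10.05,2),'grip',round(o['grip_width'],4),'F(warmer)',(Rw.T@o['contact_force']).round(1),'M',o['moment'].round(2),'q',o['joint_positions'].round(3))
E
python3 - <<'E'
from h import *
for h in(16,20,26,46): print(h,axis(h/1000)*1000,world(axis(h/1000)))
z=np.load("top0.npz");W=(cloud("top",z['d'])-O)@Rw
m=(abs(W[:,:,2]-.182)<.004)&(abs(W[:,:,1]-.085)<.06)&(abs(W[:,:,0]-.1)<.08)
print('tin top',m.sum(),np.median(W[m],0)); 
m=(abs(W[:,:,2]-.204)<.004)&(abs(W[:,:,1]+.085)<.06)&(abs(W[:,:,0]-.1)<.08); print('jar',m.sum(),np.median(W[m],0))
tool()
E
```

```text
16 [-6.89350874 85.5        54.65489554] [ 0.52813266 -0.23010896  0.0546549 ]
20 [-7.92878492 85.5        58.51859884] [ 0.52711327 -0.22992829  0.0585186 ]
26 [-9.48169919 85.5        64.3141538 ] [ 0.52558418 -0.2296573   0.06431415]
46 [-14.65808009  85.5         83.63267032] [ 0.52048723 -0.22875398  0.08363267]
tin top 1004 [0.10857946 0.08749143 0.17969196]
jar 1561 [ 0.10074762 -0.085003    0.2040662 ]
t 0.1 tcp warmer mm [-337.9 -306.9  230.5] rel axis: along s -274.2 y -392.4 h 271.5 rpy deg [-9.0100e+01  1.0000e-02 -1.6655e+02] yaw-10.05rel -156.5 grip 1.0019 F(warmer) [ 0.4 -0.7  0.9] M [ 0.02 -0.02  0.01] q [-1.457  0.277  1.506 -0.     1.361 -0.121]
```

Call:
arm_command(
  steps=[
    {"fingers": 0.5,"travel": [0,0,0],"twist": -0.182},
    {"fingers": 0.5,"travel": [0,0,0],"twist": -0.182},
    {"fingers": 0.5,"travel": [0,0,0],"twist": -0.182},
    {"fingers": 0.5,"travel": [0,0,0],"twist": -0.182},
    {"fingers": 0.5,"travel": [0,0,0],"twist": -0.182},
    {"fingers": 0.5,"travel": [0,0,0],"twist": -0.182},
    {"fingers": 0.5,"travel": [0,0,0],"twist": -0.182},
    {"fingers": 0.5,"travel": [0,0,0],"twist": -0.182},
    {"fingers": 0.5,"travel": [0,0,0],"twist": -0.182},
    {"fingers": 0.5,"travel": [0,0,0],"twist": -0.182},
    {"fingers": 0.5,"travel": [0,0,0],"twist": -0.182},
    {"fingers": 0.5,"travel": [0,0,0],"twist": -0.182},
    {"fingers": 0.5,"travel": [0,0,0],"twist": -0.182},
    {"fingers": 0.5,"travel": [0,0,0],"twist": -0.182},
    {"fingers": 0.5,"travel": [0,0,0],"twist": -0.182},
    {"fingers": 0.5,"travel": [0,0,0],"twist": 0},
  ],
  force=25,
)

```text
t: 2.1
ee_pos: [0.1675, -0.5513, 0.2287]
orientation: [-1.589, 0.039, -0.228]
contact_force: [-0.1, 1.1, -0.2]
grip_width: 0.501
```

```bash
python3 -c "
from h import *
tool()"
```

```text
t 2.1 tcp warmer mm [-305.9 -293.7  228.7] rel axis: along s -243.8 y -379.2 h 261.5 rpy deg [-91.03   2.22 -13.04] yaw-10.05rel -2.99 grip 0.5014 F(warmer) [-0.3  1.1 -0.2] M [ 0.03 -0.    0.01] q [-1.369  0.282  1.504 -0.044  1.356 -2.704]
```

Call:
arm_command(
  steps=[
    {"fingers": 0.5,"travel": [0,0,0],"twist": 0},
    {"fingers": 0.5,"travel": [0,0,0],"twist": 0},
  ],
)

```text
t: 2.35
ee_pos: [0.1649, -0.5524, 0.2292]
orientation: [-1.591, 0.039, -0.231]
contact_force: [0.7, -0.2, 0.3]
grip_width: 0.501
```

```bash
python3 -c "
from h import *
tool()"
```

```text
t 2.35 tcp warmer mm [-308.4 -295.3  229.2] rel axis: along s -246.0 y -380.8 h 262.7 rpy deg [-91.13   2.25 -13.26] yaw-10.05rel -3.21 grip 0.5007 F(warmer) [ 0.7 -0.1  0.3] M [ 0.05  0.02 -0.  ] q [-1.374  0.281  1.503 -0.045  1.356 -2.704]
```

Call:
arm_command(
  steps=[
    {"fingers": 0.5,"travel": [10,0,30],"twist": 0},
    {"fingers": 0.5,"travel": [10,0,30],"twist": 0},
  ],
)

```text
t: 2.6
ee_pos: [0.1981, -0.4983, 0.2272]
orientation: [-1.59, 0.039, -0.233]
contact_force: [0.6, 0.1, -0.1]
grip_width: 0.499
```

```bash
python3 -c "
from h import *
tool()"
```

```text
t 2.6 tcp warmer mm [-285.1 -236.2  227.2] rel axis: along s -224.0 y -321.7 h 254.6 rpy deg [-91.13   2.23 -13.34] yaw-10.05rel -3.29 grip 0.4994 F(warmer) [ 0.6  0.2 -0.1] M [-0.01 -0.05 -0.02] q [-1.292  0.224  1.589 -0.045  1.331 -2.62 ]
```

```bash
cat >> h.py <<'E'
def delta(tgt): # warmer-frame target (m) -> tool-frame mm from measured pose
    o=env.get_obs(); Rt=R.from_euler('xyz',o['orientation']).as_matrix()
    print('tool y in warmer',(Rw.T@Rt[:,1]).round(3),'tool z in warmer',(Rw.T@Rt[:,2]).round(3))
    print('delta tool mm',(Rt.T@(world(np.asarray(tgt))-o['ee_pos'])*1000).round(1))
E
python3 -c "
from h import *
delta([-.0095,.0855,.16])"
```

```text
tool y in warmer [-0.04  -0.017 -0.999] tool z in warmer [ 0.057  0.998 -0.02 ]
delta tool mm [259.1  50.5 338. ]
```

Call:
arm_command(
  steps=[
    {"fingers": 0.5,"travel": [18.5,0,24.1],"twist": 0},
    {"fingers": 0.5,"travel": [18.5,0,24.1],"twist": 0},
    {"fingers": 0.5,"travel": [18.5,0,24.1],"twist": 0},
    {"fingers": 0.5,"travel": [18.5,0,24.1],"twist": 0},
    {"fingers": 0.5,"travel": [18.5,0,24.1],"twist": 0},
    {"fingers": 0.5,"travel": [18.5,0,24.1],"twist": 0},
    {"fingers": 0.5,"travel": [18.5,0,24.1],"twist": 0},
    {"fingers": 0.5,"travel": [18.5,0,24.1],"twist": 0},
    {"fingers": 0.5,"travel": [18.5,0,24.1],"twist": 0},
    {"fingers": 0.5,"travel": [18.5,0,24.1],"twist": 0},
    {"fingers": 0.5,"travel": [18.5,0,24.1],"twist": 0},
    {"fingers": 0.5,"travel": [18.5,0,24.1],"twist": 0},
    {"fingers": 0.5,"travel": [18.5,0,24.1],"twist": 0},
    {"fingers": 0.5,"travel": [18.5,0,24.1],"twist": 0},
    {"fingers": 0.5,"travel": [0,0,0],"twist": -0.057},
    {"fingers": 0.5,"travel": [0,20,0],"twist": 0},
    {"fingers": 0.65,"travel": [0,0,0],"twist": 0},
    {"fingers": 0.65,"travel": [0,0,0],"twist": 0},
  ],
)

```text
t: 4.85
ee_pos: [0.5266, -0.23, 0.1911]
orientation: [-1.589, 0.039, -0.174]
contact_force: [-1.2, 0.1, 0.1]
grip_width: 0.349
```

```bash
python3 -c "
from h import *
tool();delta([-.0095,.0855,.14])
for n in ('top','side'):
    im,d=env.get_image(n); cv2.imwrite(f'pics/{n}1.png',im[:,:,::-1]); np.savez(f'{n}1.npz',im=im,d=d)
"
```

```text
t 4.85 tcp warmer mm [ -8.4  85.4 191.1] rel axis: along s 33.8 y -0.1 h 148.2 rpy deg [-91.03   2.26  -9.99] yaw-10.05rel 0.06 grip 0.3489 F(warmer) [-1.2 -0.1  0.1] M [0.04 0.   0.03] q [-0.514  0.319  1.545 -0.031  1.309 -1.902]
tool y in warmer [-0.039 -0.018 -0.999] tool z in warmer [-0.002  1.    -0.018]
delta tool mm [ 0.9 51.1  1. ]
```

View pics/side1.png

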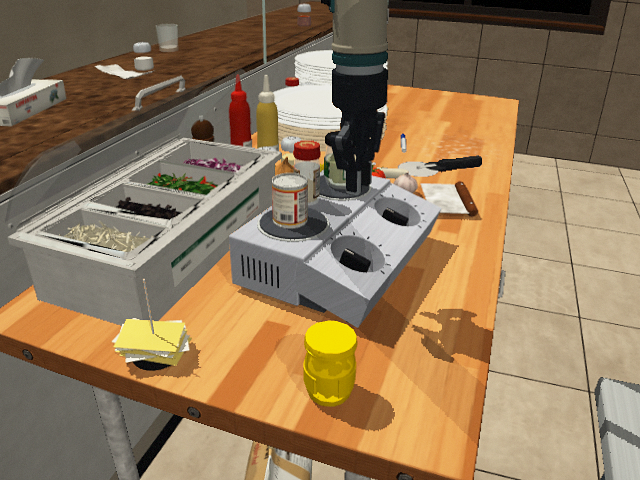

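View pics/top1.png

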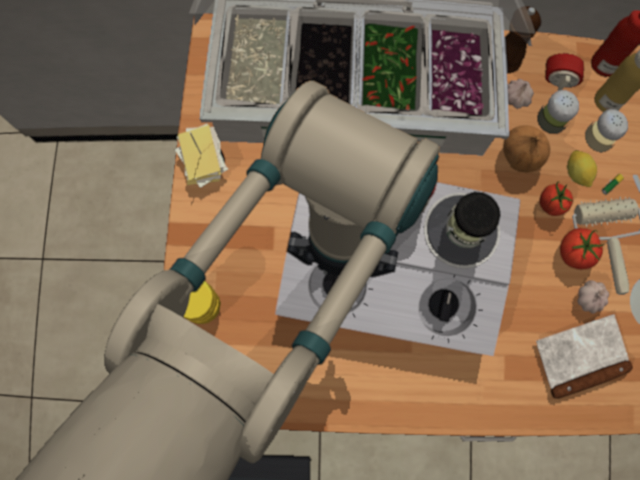

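The gripper now hangs over the left knob, with its fingertips at about (360,190) in the side view. I'll check the real fingertip height against the TCP.

```bash
python3 -c "
from h import *
P=(cloud('side',np.load('side1.npz')['d'])-O)@Rw*1000
m=(abs(P[:,:,0]+9)<40)&(abs(P[:,:,1]-85)<60)&(P[:,:,2]>150)&(P[:,:,2]<300)
Q=P[m]; q=Q[Q[:,2]<Q[:,2].min()+25]; print(Q[:,2].min(),np.percentile(Q[:,2],[1,3]))
for z0 in range(180,260,8):
    a=Q[abs(Q[:,2]-z0)<4]
    if len(a): print(z0,len(a),a.min(0).round(1),a.max(0).round(1))
"
```

```text
191.94831824593658 [194.88724471 199.19926142]
188 1 [ -1.5 106.2 191.9] [ -1.5 106.2 191.9]
196 80 [-20.1  62.1 192.5] [  2.  113.4 199.9]
204 130 [-19.9  64.1 200.1] [ -0.6 115.9 208. ]
212 132 [-19.9  65.6 208.1] [ -0.9 116.7 215.8]
220 140 [-19.6  64.3 216. ] [ -0.5 116.6 224. ]
228 127 [-19.6  57.9 224. ] [ -0.6 117.3 231.9]
236 105 [-21.2  43.3 232. ] [  3.2 132.5 240. ]
244 223 [-21.1  39.7 240.1] [  6.2 137.9 248. ]
252 182 [-22.2  36.5 248.1] [  6.8 139.9 255.9]
```

Call:
arm_command(
  steps=[
    {"fingers": 0.65,"travel": [1,30,0.5],"twist": 0},
    {"fingers": 0.65,"travel": [1,30,0.5],"twist": 0},
    {"fingers": 0.65,"travel": [1,30,0.5],"twist": 0},
    {"fingers": 0.65,"travel": [0,15,0.5],"twist": 0},
    {"fingers": 0.65,"travel": [0,0,0],"twist": 0},
  ],
)

```text
t: 5.58
ee_pos: [0.5251, -0.2288, 0.0851]
orientation: [-1.588, 0.041, -0.174]
contact_force: [0.8, 0.8, 0.7]
grip_width: 0.349
```

```bash
python3 -c "
from h import *
tool();delta([-.0105,.0853,.0545])
"
```

```text
t 5.575 tcp warmer mm [-10.1  86.2  85.1] rel axis: along s 4.8 y 0.7 h 46.3 rpy deg [-90.98   2.37  -9.94] yaw-10.05rel 0.11 grip 0.3486 F(warmer) [0.6 0.9 0.7] M [-0.01 -0.03  0.01] q [-0.513  0.408  1.695 -0.034  1.072 -1.894]
tool y in warmer [-0.041 -0.017 -0.999] tool z in warmer [-0.003  1.    -0.017]
delta tool mm [ 0.9 30.6 -0.4]
```

Call:
arm_command(
  steps=[
    {"fingers": 0.65,"travel": [0.3,10,0],"twist": 0},
    {"fingers": 0.65,"travel": [0.3,10,-0.4],"twist": 0},
    {"fingers": 0.65,"travel": [0.3,10,0],"twist": 0},
    {"fingers": 0.65,"travel": [0,0,0],"twist": 0},
  ],
)

```text
t: 6.08
ee_pos: [0.5242, -0.2295, 0.0546]
orientation: [-1.588, 0.042, -0.173]
contact_force: [-0.3, 0.3, 0.5]
grip_width: 0.348
```

```bash
python3 -c "
from h import *
tool();delta([-.0105,.0853,.0545])
im,d=env.get_image('side'); cv2.imwrite('pics/s2.png',cv2.resize(im[120:320,240:480],(720,600))[:,:,::-1])
"
```

```text
t 6.075 tcp warmer mm [-10.8  85.5  54.6] rel axis: along s -3.8 y -0.0 h 16.9 rpy deg [-90.97   2.41  -9.94] yaw-10.05rel 0.11 grip 0.3479 F(warmer) [-0.4  0.2  0.5] M [ 0.03 -0.04 -0.01] q [-0.515  0.44   1.731 -0.036  1.005 -1.893]
tool y in warmer [-0.042 -0.017 -0.999] tool z in warmer [-0.003  1.    -0.017]
delta tool mm [ 0.3  0.1 -0.2]
```

View pics/s2.png

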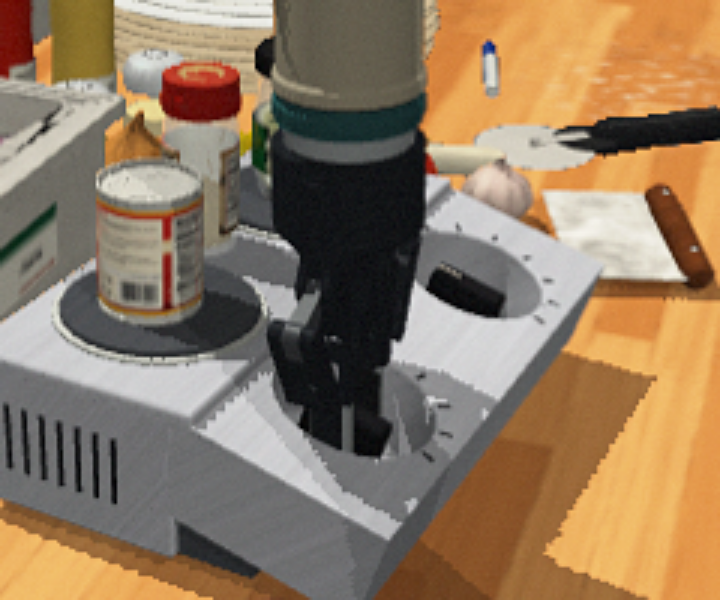

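The fingers sit astride the left bar with no contact yet. I'll close them.

Call:
arm_command(
  steps=[
    {"fingers": 0.8,"travel": [0,0,0],"twist": 0},
    {"fingers": 0.9,"travel": [0,0,0],"twist": 0},
    {"fingers": 0.9,"travel": [0,0,0],"twist": 0},
    {"fingers": 0.9,"travel": [0,0,0],"twist": 0},
  ],
  force=30,
)

```text
t: 6.62
ee_pos: [0.5252, -0.2292, 0.0558]
orientation: [-1.587, 0.04, -0.174]
contact_force: [2.7, 3.7, 1.6]
grip_width: 0.178
```

```bash
python3 -c "
from h import *
tool()
"
```

```text
t 6.625 tcp warmer mm [-9.9 85.9 55.8] rel axis: along s -2.6 y 0.4 h 17.9 rpy deg [-90.95   2.26  -9.96] yaw-10.05rel 0.09 grip 0.178 F(warmer) [2.  4.1 1.6] M [ 0.95 -0.3  -0.06] q [-0.514  0.439  1.73  -0.034  1.005 -1.893]
```

Call:
arm_command(
  steps=[
    {"fingers": 0.9,"travel": [0.6,1.9,0],"twist": 0},
    {"fingers": 0.9,"travel": [0.6,1.9,0],"twist": 0},
    {"fingers": 0.9,"travel": [0,0,0],"twist": 0},
  ],
)

```text
t: 7.0
ee_pos: [0.5262, -0.2294, 0.0523]
orientation: [-1.587, 0.04, -0.174]
contact_force: [0.4, 5.2, 6.0]
grip_width: 0.181
```

```bash
python3 -c "
from h import *
tool()
"
```

```text
t 7.0 tcp warmer mm [-8.9 85.9 52.3] rel axis: along s -2.6 y 0.4 h 14.2 rpy deg [-90.94   2.28  -9.96] yaw-10.05rel 0.09 grip 0.1813 F(warmer) [-0.6  5.2  6. ] M [ 1.11 -0.11 -0.06] q [-0.514  0.444  1.731 -0.034  0.999 -1.892]
```

Call:
arm_command(
  steps=[
    {"fingers": 0.9,"travel": [0.6,1.9,0],"twist": 0},
    {"fingers": 0.9,"travel": [0.6,1.9,0],"twist": 0},
    {"fingers": 0.9,"travel": [0,0,0],"twist": 0},
  ],
)

```text
t: 7.38
ee_pos: [0.5271, -0.2295, 0.0488]
orientation: [-1.587, 0.04, -0.174]
contact_force: [0.0, 6.0, 9.5]
grip_width: 0.18
```

```bash
python3 -c "
from h import *
tool()
"
```

```text
t 7.375 tcp warmer mm [-8.  85.9 48.8] rel axis: along s -2.6 y 0.4 h 10.6 rpy deg [-90.94   2.29  -9.96] yaw-10.05rel 0.09 grip 0.18 F(warmer) [-1.   5.9  9.5] M [ 1.2   0.01 -0.09] q [-0.513  0.449  1.733 -0.034  0.992 -1.891]
```

Call:
arm_command(
  steps=[
    {"fingers": 0.9,"travel": [0.4,1.4,0],"twist": 0},
    {"fingers": 0.9,"travel": [0,0,0],"twist": 0},
  ],
)

```text
t: 7.62
ee_pos: [0.5273, -0.2296, 0.048]
orientation: [-1.587, 0.04, -0.174]
contact_force: [-0.7, 6.9, 11.4]
grip_width: 0.186
```

```bash
python3 -c "
from h import *
tool()
"
```

```text
t 7.625 tcp warmer mm [-7.8 85.9 48. ] rel axis: along s -2.6 y 0.4 h 9.8 rpy deg [-90.95   2.29  -9.95] yaw-10.05rel 0.1 grip 0.1863 F(warmer) [-1.9  6.7 11.4] M [ 1.26  0.15 -0.07] q [-0.513  0.45   1.733 -0.035  0.99  -1.891]
```

Call:
arm_command(
  steps=[
    {"fingers": 0.9,"travel": [0,0.5,0],"twist": 0.1},
    {"fingers": 0.9,"travel": [0,0,0],"twist": 0.1},
    {"fingers": 0.9,"travel": [0,0,0],"twist": 0.0},
  ],
)

```text
t: 8.0
ee_pos: [0.5275, -0.2286, 0.048]
orientation: [-1.593, 0.036, -0.374]
contact_force: [-0.9, 7.2, 15.7]
grip_width: 0.179
```

```bash
python3 -c "
from h import *
tool()
"
```

```text
t 8.0 tcp warmer mm [-7.8 86.8 48. ] rel axis: along s -2.6 y 1.3 h 9.8 rpy deg [-91.28   2.05 -21.45] yaw-10.05rel -11.4 grip 0.1785 F(warmer) [-2.2  7.  15.7] M [2.25 0.08 0.12] q [-0.513  0.45   1.734 -0.032  0.991 -1.691]
```

Call:
arm_command(
  steps=[
    {"fingers": 0.9,"travel": [0,0,0],"twist": 0.1},
    {"fingers": 0.9,"travel": [0,0,0],"twist": 0.1},
    {"fingers": 0.9,"travel": [0,0,0],"twist": 0.0},
  ],
)

```text
t: 8.38
ee_pos: [0.5276, -0.2282, 0.0483]
orientation: [-1.599, 0.031, -0.574]
contact_force: [-1.6, 8.8, 16.9]
grip_width: 0.183
```

```bash
python3 -c "
from h import *
tool()
"
```

```text
t 8.375 tcp warmer mm [-7.8 87.3 48.3] rel axis: along s -2.5 y 1.8 h 10.1 rpy deg [-91.61   1.77 -32.91] yaw-10.05rel -22.86 grip 0.1828 F(warmer) [-3.1  8.4 16.9] M [ 2.73 -0.22  0.24] q [-0.513  0.45   1.734 -0.031  0.991 -1.492]
```

Call:
arm_command(
  steps=[
    {"fingers": 0.9,"travel": [0,0,0],"twist": 0.1},
    {"fingers": 0.9,"travel": [0,0,0],"twist": 0.1},
    {"fingers": 0.9,"travel": [0,0,0],"twist": 0.0},
  ],
)

```text
t: 8.75
ee_pos: [0.5278, -0.2289, 0.0494]
orientation: [-1.605, 0.023, -0.774]
contact_force: [-6.0, 8.9, 22.5]
grip_width: 0.181
```

```bash
python3 -c "
from h import *
tool()
"
```

```text
t 8.75 tcp warmer mm [-7.5 86.6 49.4] rel axis: along s -1.9 y 1.1 h 11.1 rpy deg [-91.95   1.3  -44.36] yaw-10.05rel -34.31 grip 0.1806 F(warmer) [-7.4  7.7 22.5] M [ 2.49 -0.39  0.27] q [-0.513  0.448  1.733 -0.032  0.992 -1.292]
```

Call:
arm_command(
  steps=[
    {"fingers": 0.9,"travel": [0,0.3,0],"twist": 0.1},
    {"fingers": 0.9,"travel": [0,0,0],"twist": 0.1},
    {"fingers": 0.9,"travel": [0,0,0],"twist": 0.0},
  ],
)

```text
t: 9.12
ee_pos: [0.5279, -0.2283, 0.0505]
orientation: [-1.607, 0.016, -0.974]
contact_force: [-7.6, 11.3, 34.5]
grip_width: 0.181
```

```bash
python3 -c "
from h import *
tool()
"
```

```text
t 9.125 tcp warmer mm [-7.4 87.2 50.5] rel axis: along s -1.6 y 1.7 h 12.1 rpy deg [-92.09   0.89 -55.83] yaw-10.05rel -45.78 grip 0.1806 F(warmer) [-9.4  9.8 34.5] M [ 3.57 -0.71  0.52] q [-0.513  0.446  1.732 -0.031  0.993 -1.092]
```

Past 0.6 rad with the knob pressed in the whole way. I'll loosen to a fork, rise as the knob springs out, and continue turning.

Call:
arm_command(
  steps=[
    {"fingers": 0.74,"travel": [0,0,0],"twist": 0},
    {"fingers": 0.74,"travel": [0,-4,0],"twist": 0},
    {"fingers": 0.74,"travel": [0,-4,0],"twist": 0.0},
    {"fingers": 0.74,"travel": [0,0,0],"twist": 0.0},
  ],
)

```text
t: 9.62
ee_pos: [0.5277, -0.2314, 0.0538]
orientation: [-1.613, 0.013, -0.973]
contact_force: [-1.5, -0.2, 1.0]
grip_width: 0.261
```

```bash
python3 -c "
from h import *
tool();delta([-.0108,.0855,.058])
im,d=env.get_image('side'); cv2.imwrite('pics/s3.png',cv2.resize(im[160:300,280:448],(720,600))[:,:,::-1])
"
```

```text
t 9.625 tcp warmer mm [-7.1 84.2 53.8] rel axis: along s -0.4 y -1.3 h 15.2 rpy deg [-92.41   0.77 -55.73] yaw-10.05rel -45.68 grip 0.2611 F(warmer) [-1.4 -0.5  1. ] M [-0.03  0.1  -0.03] q [-0.514  0.445  1.726 -0.038  1.003 -1.092]
tool y in warmer [-0.039 -0.02  -0.999] tool z in warmer [ 0.714  0.698 -0.042]
delta tool mm [-3.6 -4.1 -1.9]
```

View pics/s3.png

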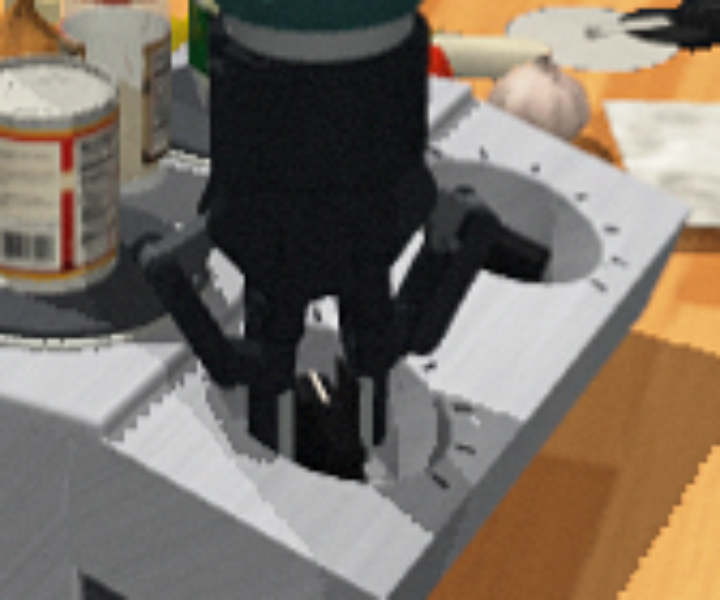

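```bash
python3 -c "
from h import *
delta([-.0123,.0855,.061])"
```

```text
tool y in warmer [-0.04  -0.019 -0.999] tool z in warmer [ 0.715  0.698 -0.042]
delta tool mm [-4.6 -7.3 -3.1]
```

Call:
arm_command(
  steps=[
    {"fingers": 0.705,"travel": [-2.3,-4.3,-1.5],"twist": 0},
    {"fingers": 0.705,"travel": [-2.3,-3,-1.6],"twist": 0},
    {"fingers": 0.705,"travel": [0,0,0],"twist": 0.14},
    {"fingers": 0.705,"travel": [0,0,0],"twist": 0.14},
    {"fingers": 0.705,"travel": [0,0,0],"twist": 0.14},
    {"fingers": 0.705,"travel": [0,0,0],"twist": 0.0},
  ],
)

```text
t: 10.42
ee_pos: [0.5234, -0.227, 0.0612]
orientation: [-1.613, -0.001, -1.392]
contact_force: [0.9, 4.2, 1.7]
grip_width: 0.294
```

```bash
python3 -c "
from h import *
tool();delta([-.0123,.0855,.061])
im,d=env.get_image('side'); cv2.imwrite('pics/s4.png',cv2.resize(im[160:300,280:448],(720,600))[:,:,::-1])
"
```

```text
t 10.425 tcp warmer mm [-12.1  87.7  61.2] rel axis: along s -3.3 y 2.2 h 23.6 rpy deg [-9.241e+01 -7.000e-02 -7.974e+01] yaw-10.05rel -69.69 grip 0.2938 F(warmer) [0.2 4.3 1.7] M [ 0.81 -0.43  0.04] q [-0.513  0.429  1.73  -0.033  1.014 -0.675]
tool y in warmer [-0.039 -0.016 -0.999] tool z in warmer [ 0.937  0.347 -0.042]
delta tool mm [ 2.   0.2 -1. ]
```

View pics/s4.png

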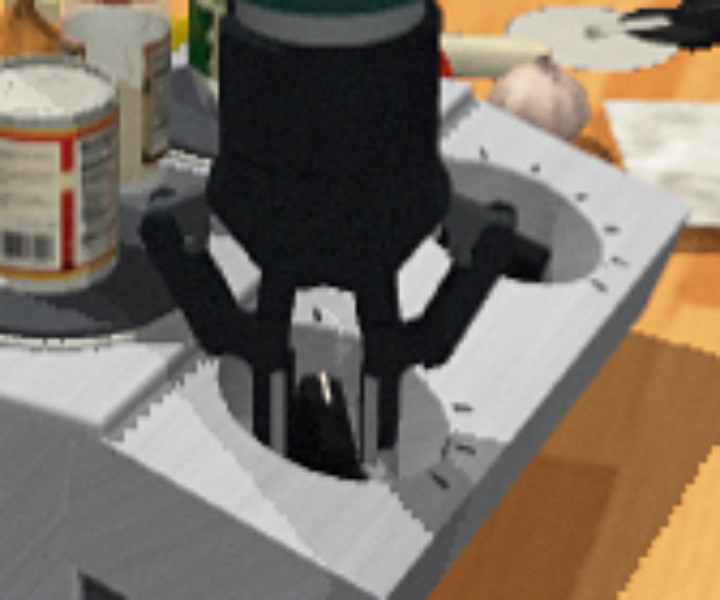

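Call:
arm_command(
  steps=[
    {"fingers": 0.705,"travel": [0,0,0],"twist": 0.14},
    {"fingers": 0.705,"travel": [0,0,0],"twist": 0.14},
    {"fingers": 0.705,"travel": [0,0,0],"twist": 0.14},
    {"fingers": 0.705,"travel": [0,0,0],"twist": 0.0},
  ],
)

```text
t: 10.98
ee_pos: [0.5242, -0.2284, 0.0614]
orientation: [-1.607, -0.02, -1.809]
contact_force: [4.5, 2.8, -0.1]
grip_width: 0.293
```

```bash
python3 -c "
from h import *
tool();delta([-.0123,.0855,.061])
im,d=env.get_image('side'); cv2.imwrite('pics/s5.png',cv2.resize(im[160:300,280:448],(720,600))[:,:,::-1])
"
```

```text
t 10.975 tcp warmer mm [-11.1  86.5  61.4] rel axis: along s -2.3 y 1.0 h 23.6 rpy deg [ -92.05   -1.16 -103.67] yaw-10.05rel -93.62 grip 0.2934 F(warmer) [ 4.   3.5 -0.1] M [ 0.47 -0.71  0.09] q [-0.514  0.43   1.729 -0.034  1.013 -0.256]
tool y in warmer [-0.037 -0.018 -0.999] tool z in warmer [ 0.997 -0.064 -0.036]
delta tool mm [ 1.1  0.4 -1.2]
```

View pics/s5.png

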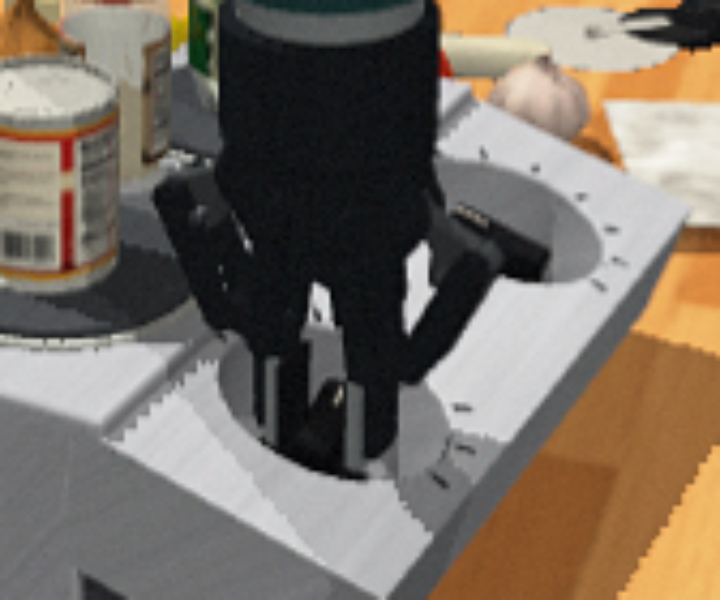

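Turning as planned with small forces, and the linkage stays clear of the deck. Continuing.

Call:
arm_command(
  steps=[
    {"fingers": 0.705,"travel": [0,0,0],"twist": 0.14},
    {"fingers": 0.705,"travel": [0,0,0],"twist": 0.14},
    {"fingers": 0.705,"travel": [0,0,0],"twist": 0.14},
    {"fingers": 0.705,"travel": [0,0,0],"twist": 0.14},
    {"fingers": 0.705,"travel": [0,0,0],"twist": 0.0},
  ],
)

```text
t: 11.65
ee_pos: [0.5235, -0.2295, 0.0614]
orientation: [-1.59, -0.038, -2.368]
contact_force: [3.8, -1.2, -0.3]
grip_width: 0.295
```

```bash
python3 -c "
from h import *
tool();delta([-.0115,.0855,.061])
"
```

```text
t 11.65 tcp warmer mm [-11.6  85.3  61.4] rel axis: along s -2.8 y -0.2 h 23.8 rpy deg [ -91.11   -2.19 -135.7 ] yaw-10.05rel -125.65 grip 0.2949 F(warmer) [ 3.9 -0.5 -0.3] M [-0.13 -0.57  0.06] q [-0.515  0.43   1.729 -0.037  1.013  0.303]
tool y in warmer [-0.038 -0.02  -0.999] tool z in warmer [ 0.812 -0.583 -0.019]
delta tool mm [-0.2  0.4 -0. ]
```

Call:
arm_command(
  steps=[
    {"fingers": 0.705,"travel": [0,0,0],"twist": 0.14},
    {"fingers": 0.705,"travel": [0,0,0],"twist": 0.14},
    {"fingers": 0.705,"travel": [0,0,0],"twist": 0.14},
    {"fingers": 0.705,"travel": [0,0,0],"twist": 0.14},
    {"fingers": 0.705,"travel": [0,0,0],"twist": 0.0},
  ],
)

```text
t: 12.28
ee_pos: [0.5226, -0.2292, 0.0612]
orientation: [-1.568, -0.044, -2.928]
contact_force: [2.0, -2.0, -0.6]
grip_width: 0.293
```

```bash
python3 -c "
from h import *
tool();delta([-.0115,.0855,.061])
im,d=env.get_image('side'); cv2.imwrite('pics/s6.png',cv2.resize(im[160:300,280:448],(720,600))[:,:,::-1])
"
```

```text
t 12.275 tcp warmer mm [-12.5  85.5  61.2] rel axis: along s -3.7 y -0.0 h 23.8 rpy deg [ -89.84   -2.54 -167.76] yaw-10.05rel -157.71 grip 0.2929 F(warmer) [ 2.4 -1.6 -0.6] M [-0.29 -0.3   0.02] q [-0.515  0.43   1.73  -0.037  1.014  0.862]
tool y in warmer [-0.04  -0.019 -0.999] tool z in warmer [ 0.379 -0.925  0.003]
delta tool mm [-1.   0.2  0.3]
```

View pics/s6.png

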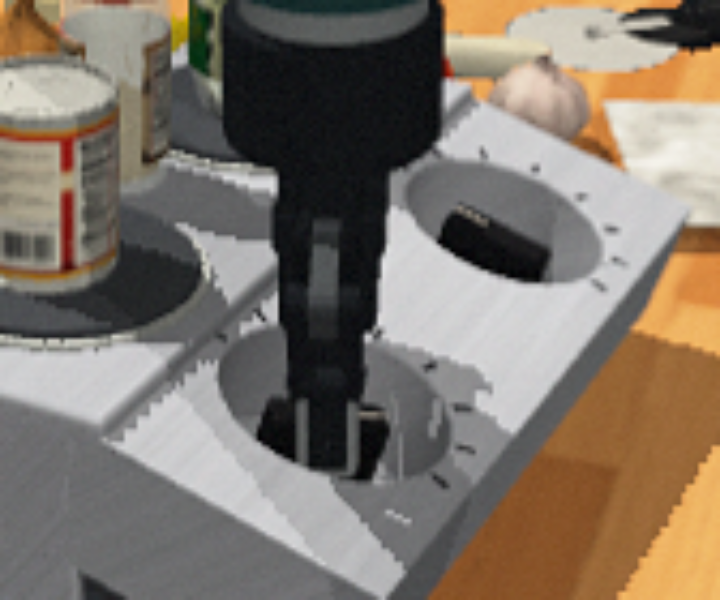

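Call:
arm_command(
  steps=[
    {"fingers": 0.705,"travel": [0,0,0],"twist": 0.13},
    {"fingers": 0.705,"travel": [0,0,0],"twist": 0.13},
    {"fingers": 0.75,"travel": [0,0,0],"twist": 0.13},
    {"fingers": 0.9,"travel": [0,0,0],"twist": 0.0},
    {"fingers": 0.9,"travel": [0,0,0],"twist": 0.0},
    {"fingers": 0.9,"travel": [0,0,0],"twist": 0.0},
    {"fingers": 0.9,"travel": [0,0,0],"twist": 0.0},
  ],
  force=30,
)

```text
t: 13.2
ee_pos: [0.5216, -0.2281, 0.0609]
orientation: [-1.553, -0.042, 2.961]
contact_force: [-3.7, -1.9, -0.4]
grip_width: 0.178
```

```bash
python3 -c "
from h import *
tool()
"
```

```text
t 13.2 tcp warmer mm [-13.6  86.4  60.9] rel axis: along s -4.9 y 0.9 h 23.8 rpy deg [-88.97  -2.42 169.65] yaw-10.05rel 179.7 grip 0.1781 F(warmer) [-3.4 -2.5 -0.4] M [-0.22  0.5   0.09] q [-0.514  0.43   1.731 -0.036  1.016  1.256]
```

Call:
arm_command(
  steps=[
    {"fingers": 0.9,"travel": [0,0,0],"twist": 0.1},
    {"fingers": 0.9,"travel": [0,0,0],"twist": 0.1},
    {"fingers": 0.9,"travel": [0,0,0],"twist": 0.0},
  ],
)

```text
t: 13.58
ee_pos: [0.522, -0.227, 0.0608]
orientation: [-1.547, -0.038, 2.761]
contact_force: [-2.9, 0.7, 0.6]
grip_width: 0.177
```

```bash
python3 -c "
from h import *
tool()
"
```

```text
t 13.575 tcp warmer mm [-13.5  87.5  60.8] rel axis: along s -4.8 y 2.0 h 23.6 rpy deg [-88.64  -2.18 158.18] yaw-10.05rel 168.23 grip 0.1771 F(warmer) [-3.   0.2  0.6] M [0.8  0.2  0.11] q [-0.514  0.43   1.731 -0.034  1.016  1.455]
```

Call:
arm_command(
  steps=[
    {"fingers": 0.9,"travel": [0,0,0],"twist": 0.05},
    {"fingers": 0.9,"travel": [0,0,0],"twist": 0.03},
    {"fingers": 0.9,"travel": [0,0,0],"twist": 0.0},
  ],
)

```text
t: 13.95
ee_pos: [0.5222, -0.2266, 0.0608]
orientation: [-1.545, -0.036, 2.68]
contact_force: [-2.3, 4.3, 1.0]
grip_width: 0.179
```

```bash
python3 -c "
from h import *
tool()
"
```

```text
t 13.95 tcp warmer mm [-13.4  87.9  60.8] rel axis: along s -4.7 y 2.4 h 23.6 rpy deg [-88.5   -2.06 153.57] yaw-10.05rel 163.62 grip 0.179 F(warmer) [-3.   3.9  1. ] M [1.68 0.09 0.26] q [-0.514  0.43   1.731 -0.033  1.016  1.536]
```

Call:
arm_command(
  steps=[
    {"fingers": 0.9,"travel": [0,0,0],"twist": 0.04},
    {"fingers": 0.9,"travel": [0,0,0],"twist": 0.0},
  ],
)

```text
t: 14.2
ee_pos: [0.5222, -0.2265, 0.0608]
orientation: [-1.543, -0.035, 2.642]
contact_force: [-2.3, 6.2, 0.9]
grip_width: 0.18
```

```bash
python3 -c "
from h import *
tool()
"
```

```text
t 14.2 tcp warmer mm [-13.3  88.   60.8] rel axis: along s -4.6 y 2.5 h 23.6 rpy deg [-88.41  -2.   151.37] yaw-10.05rel 161.42 grip 0.1799 F(warmer) [-3.4  5.7  0.9] M [1.7  0.06 0.68] q [-0.513  0.43   1.731 -0.033  1.016  1.575]
```

The moment climbs (0.11 → 0.26 → 0.68 N·m) at a tool angle of about 3.47 rad, so the knob is at its stop. Releasing and lifting out.

Call:
arm_command(
  steps=[
    {"fingers": 0.68,"travel": [0,0,0],"twist": 0},
    {"fingers": 0.64,"travel": [0,0,0],"twist": 0},
    {"fingers": 0.64,"travel": [0,-8,0],"twist": 0},
    {"fingers": 0.64,"travel": [0,-15,0],"twist": 0},
    {"fingers": 0.64,"travel": [0,-25,0],"twist": 0},
    {"fingers": 0.64,"travel": [0,-30,0],"twist": 0},
    {"fingers": 0.64,"travel": [0,-30,0],"twist": 0},
    {"fingers": 0.64,"travel": [0,-30,0],"twist": 0},
    {"fingers": 0.64,"travel": [30,0,0],"twist": 0},
    {"fingers": 0.64,"travel": [40,0,0],"twist": 0},
    {"fingers": 0.64,"travel": [40,0,0],"twist": 0},
    {"fingers": 0.64,"travel": [40,0,0],"twist": 0},
    {"fingers": 0.64,"travel": [40,0,0],"twist": 0},
    {"fingers": 0.64,"travel": [0,0,0],"twist": 0},
  ],
)

```text
t: 15.95
ee_pos: [0.36, -0.1341, 0.2063]
orientation: [-1.541, -0.031, 2.64]
contact_force: [1.1, -0.2, 0.3]
grip_width: 0.361
```

```bash
python3 -c "
from h import *
tool()
for n in ('top','side'):
    im,d=env.get_image(n); cv2.imwrite(f'pics/{n}7.png',im[:,:,::-1]); np.savez(f'{n}7.npz',im=im,d=d)
"
```

```text
t 15.95 tcp warmer mm [-189.2  150.7  206.3] rel axis: along s -136.8 y 65.2 h 209.7 rpy deg [-88.3   -1.78 151.25] yaw-10.05rel 161.3 grip 0.3614 F(warmer) [ 1.1 -0.   0.3] M [ 0.01 -0.04 -0.02] q [-0.509  0.021  1.886 -0.031  1.266  1.573]
```

View pics/top7.png

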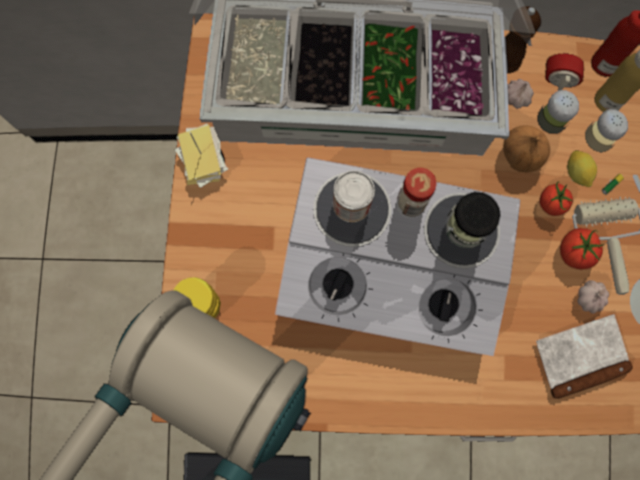

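View pics/side7.png

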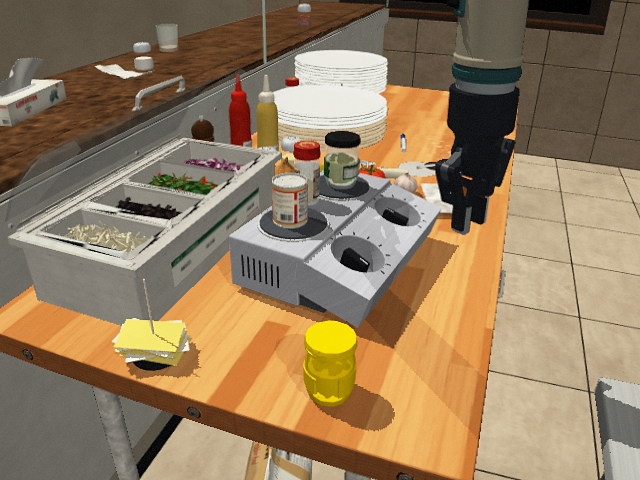

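The arm is clear, the tin and jar look undisturbed, and the left mark at (333,294) points down-left. Measuring the angle.

Run:
```python
from h import *
for f in("top0","top7"):
    z=np.load(f+".npz"); W=(cloud("top",z['d'])-O)@Rw; D=W-np.array([-.073,0,.068]); h=D@nrm;s=D@up;y=W[:,:,1]
    for nm,yc in(("L",.0855),("R",-.0845)):
        r=(abs(s-.0604)<.03)&(abs(y-yc)<.03)&(h<-.003)&(h>-.011)
        V=z['im']; bar=r&(np.hypot(s-.0604,y-yc)<.026)
        q=np.c_[s[bar],y[bar]]*1000; c=q.mean(0); ev=np.linalg.svd(q-c,full_matrices=False)[2][0]
        wm=bar&(V.min(2)>110); m=np.c_[s[wm],y[wm]]*1000-c
        ev*=np.sign((m@ev).mean()) if len(m) else 1
        print(f,nm,len(q),c.round(1),'angle cw from plates (deg)',np.degrees(np.arctan2(-ev[1],ev[0]))%360, cv2.minAreaRect(q.astype(np.float32)),len(m))
    for nm,zt,yc in(("tin",.18,.085),("jar",.204,-.085)):
        m=(abs(W[:,:,2]-zt)<.005)&(abs(y-yc)<.06)&(abs(W[:,:,0]-.1)<.08); print(nm,(np.median(W[m],0)*1000).round(1))
```

```text
top0 L 293 [60.6 85.5] angle cw from plates (deg) 0.007338231671466355 ((60.387306213378906, 85.68651580810547), (15.820635795593262, 45.65753936767578), 89.63078308105469) 13
top0 R 306 [ 60.7 -83.9] angle cw from plates (deg) 179.3727628413775 ((60.634281158447266, -84.46308898925781), (17.203277587890625, 44.85531234741211), 89.7655258178711) 0
tin [108.5  87.6 179.2]
jar [100.5 -84.9 204.1]
top7 L 304 [60.6 85.7] angle cw from plates (deg) 195.04188513537204 ((60.06822967529297, 85.4930419921875), (15.729387283325195, 45.93561935424805), 74.49234008789062) 6
top7 R 301 [ 60.6 -83.9] angle cw from plates (deg) 180.41400233208915 ((60.263999938964844, -84.46998596191406), (16.598207473754883, 44.90006637573242), 89.31808471679688) 0
tin [108.7  87.6 179.2]
jar [100.5 -84.8 204.1]
```

```bash
python3 -c "
from station import env
env.job_done()"
```

```text
the job is handed in; nothing more can be done
```

The left knob, in front of the tin's plate, is now full on, and I have handed the job in at about 16 s of the 51 s allowed.

I gripped the bar, pushed it in about 8 mm until it bottomed, and kept it pressed in for about the first 0.8 rad. Then I loosened the fingers and turned it the rest of the way. I gripped it again near the end to bring it to the stop, where the moment climbed to about 0.7 N·m, then let go and backed away.

**Last checks from the top camera:**
- **Left knob:** it reads 195.0°, or 3.40 rad, which is the stop.
- **Right knob:** it is unchanged at off. The bar fit measures its line only to within a half turn; the mark still points at the plates in the picture.
- **Tin and jar:** neither moved more than 0.2 mm.
- **Arm:** it stands clear with about zero force on the tool.

**What went wrong:** during the first turn in free air, joint 6 ran onto its range limit. It read -2.704 against -2.7, which could count as passing a joint range. This also left the tool tilted about 2.5° for the rest of the job. The highest force I read between moves was about 37 N in total at the wrist, from the fingers pressing the knob; the wrist limit is 120 N.

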